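# Square the tube rack into the corner stop

## Task

The wire rack of test tubes stands askew on the worktop. Without gripping or lifting it, push it along the surface with the fingertips into the blue corner stop, so that its long far side lies flush along the long rail and its left end lies flush against the short rail. Push it from outside only, never with the fingertips down among the tubes, leave the blue bottle, the beaker and the dropper bottle where they stand, and take the hand away when done.

Things in the scene. Friction and masses are not known exactly. Their poses are not given: they have to be found in the camera images.
- tube_rack: Loose wire test-tube rack, tubes fixed in it, 0.26 to 0.49 kg; slides on the worktop. Outline 204 mm along its x, 116 mm along its y; push its walls like flat faces, 6 to 64 mm high; tubes reach 82 mm. Origin: centre of underside, z up. Starts clear of the stop, within 0.25 rad of square to it: +x to the left (to the short rail), -y side is the far side (to the long rail).
- rack_back_left (a point): Far left corner of the rack's solid outline, at x=+102, y=-58 mm in the rack's frame, 30 mm above its underside.
- rack_back_right (a point): Far right corner of the rack's solid outline, at x=-102, y=-58 mm in the rack's frame, 30 mm above its underside.
- rack_front_left (a point): Near left corner of the rack's solid outline, at x=+102, y=+58 mm in the rack's frame, 30 mm above its underside.
- corner_stop: Fixed blue L-shaped stop, rails 8 mm thick, 30 mm high, low flanges outside. Origin: inner corner, on the worktop. x points away from the robot (turned up to 0.22 rad), y left. Long rail: inner face x=0, from the corner 240 mm to the right (-y). Short rail: inner face y=0, from the corner 130 mm towards the robot (-x). The rack belongs at x<0, y<0 in the corner.
- blue_bottle: Bystander: screw-cap plastic bottle with bluish contents, 60 mm diameter, 94 mm high, loose. Origin at the centre of its underside.
- beaker: Bystander: small glass beaker with turquoise contents, 46 mm diameter, 58 mm high, loose. Origin at the centre of its underside.
- dropper_bottle: Bystander: small clear bottle with pinkish contents and white cap, 34 mm diameter, 62 mm high, loose. Origin at the centre of its underside.

How it is judged:
By the outcome, as a careful person would: the job done as asked, in the order asked, and still so for the second after the job is handed in, with the robot touching nothing.
It also fails if it takes over 51 s, if anything falls off the work surface, if the arm or the gripper's body presses on something with over 40 N, if the wrist force passes 120 N, or if a joint passes its speed limit or range.

## Robot

A 6-joint arm with a two-finger parallel gripper is mounted at the origin on a cart in front of the work surface, level with it; the furniture and walls round the work are solid. World frame = base frame: x ahead of the robot, y to its left, z up, the work surface at z = 0. Lengths are in m, angles in rad, forces in N, time in s.
With the tool pointing down it reaches from about 0.35 to 0.775 m from the base axis. Payload 7.3 kg.
Tool frame: the origin (TCP) lies at the centre of the arm's flange, where the gripper is bolted on; the fingertips stand 178 mm ahead of it and the grasp point (between the pads) lies 159 mm ahead of it; z points along the fingers, y is the direction in which the jaws open and shut (so a half turn about z gives the same grasp; the last joint's range is limited). The gripper opens to 92 mm and grips with 3 to 60 N. Pads are 19 mm wide; open, the fingers measure 130 mm over their backs; the gripper's body (75 mm by 190 mm) begins 47 mm behind the grasp point.
Start: joints at [-1.313, 0.342, 1.524, -0, 1.275, -0.146], TCP at [0.206, -0.483, 0.405] pointing down, gripper open.
Joint ranges: [-2.53, 2.53], [-0.77, 2.02], [0.04, 2.7], [-1, 4.14], [0.28, 2.66], [-3.11, 3.11]. Speed limits (rad/s): [2.57, 2.57, 3.14, 3.14, 3.14, 3.14].

## Interface

Orientations are given as a rotation vector (axis times angle).
In Python, from cell import readout, grab_frame, get_calibration, hand_in gives the robot as it stands. The module is installed in compiled form; this text tells all that it offers.
- The arm moves only by the tool arm_command, never from a script. Its argument "plan" is a list of rows, each a list of 7 numbers: the shift along the world's x, y, z in mm, then the turn, a rotation vector about the world's x, y, z in degrees, then the closure, from 0 (fully open) to 1 (shut). A call has 1 to 5 rows; each row is the pose to reach, as a shift and turn from the pose commanded when the call began; what a row does not reach only later rows make up. A row lasts 1/8 s, in which the tool goes at most 62.5 mm and 10.7 degrees, less where a joint would pass 70% of its speed; a pose out of reach is approached as far as the arm can. A call with a gripper value outside its range is refused whole. The fingers move at their own pace and stop on an object; the grip force is fixed at half the most. Time passes only in rows, so rows that repeat a pose let the fingers close. It gives the time, the measured TCP pose, the force and the opening at its end, in the units of the state.
- readout.get_state(): the state, without advancing time (a new reading comes with each control period).
- grab_frame(name): name is "scene" or "top" or "wrist"; returns the picture (400x640x3 uint8, red, green, blue); there is no depth.
- get_calibration(name): a dict with "fx", "fy", "cx", "cy" (pixels), "origin" and "attitude" of the camera in the world; the wrist camera has in their place "hand_eye" (4x4, takes a point from camera to tool coordinates, whose origin is the TCP and whose axes are the flange's). Camera axes: x right, y up, looking along -z (the intrinsics and any distortion apply to the point x, -y, -z); pixel columns grow to the right and rows downward; lengths in m; the calibration is good to about 2 mm. A picture is of the moment at which its call begins: read the wrist's pose just before it. get_calibration takes no time and is no camera call.
- hand_in(): hands the job in, once; it reports no verdict.
The state is a dict: "time_s": time; "joint_positions": joint angles; "qvel": joint speeds; "joint_efforts": joint torques, N m; "eef_pos": TCP position; "tcp_rot": TCP orientation; "wrist_force": force on the tool from outside, world axes, zero at the start; "moment": the same for the moment, N m; "grip_width": finger opening in m.
Only numpy, scipy, OpenCV 4.12 (cv2) and the standard library are available. Lean on these libraries where they do the work, as an engineer would, in place of code of your own. Each camera call takes 0.05 s, during which the arm holds its last target. There are 200 camera calls.

## Working session

There is one attempt and no reset: what is moved stays moved. The work goes in short steps, Python scripts to look and compute and a tool call to move; the robot and the scene stay as the last step left them, time stands still between calls to the robot, and variables do not carry over. Pictures are saved under pics/ and viewed, about 8 in all and at most 12, crops included, and the job is handed in when it is done.

Besides the shell and the picture viewer there is one more tool, called after ">>>" as a command line: name --pt "numbers of a row" for each row, then --argument value for the rest. arm_command: Moves the arm, as the interface text tells. Its arguments: {"type":"object","properties":{"plan":{"type":"array","items":{"type":"array","items":{"type":"number"}}}},"required":["plan"]}

```bash
mkdir -p pics; ls; python3 - <<'E'
from cell import *
import cv2
s=readout.get_state();print(s)
for n in("scene","top"):
    print(n,get_calibration(n));cv2.imwrite(f"pics/{n}0.png",grab_frame(n)[:,:,::-1])
print(get_calibration("wrist"))
E
```

```text
pics
{'time_s': 0.0, 'joint_positions': array([-1.31305131e+00,  3.42715495e-01,  1.52503620e+00,  1.07517637e-06,
        1.27541533e+00, -1.46004472e-01]), 'qvel': array([-0.00126342,  0.00054494,  0.00083286, -0.00051508,  0.00113963,
        0.00047211]), 'joint_efforts': array([-1.24550301e-03, -4.31246173e+01, -2.44222587e+01,  7.16038956e-02,
        5.59325656e-02, -1.30313178e-04]), 'eef_pos': array([ 0.20623748, -0.4826379 ,  0.40404181]), 'tcp_rot': array([-3.07625450e+00, -6.29593618e-01,  1.36415211e-04]), 'wrist_force': array([0.10311914, 0.14365464, 0.81312482]), 'moment': array([ 0.00447905, -0.03342624, -0.00450894]), 'grip_width': 0.09187417195420891}
scene {'fx': 486.43861196551006, 'fy': 486.43861196551006, 'cx': 326.141425358774, 'cy': 202.61500773020194, 'origin': array([-0.06297916,  1.22758503,  0.84629259]), 'attitude': array([ 0.33856523, -1.37622178, -2.35370915])}
top {'fx': 467.06401173252965, 'fy': 467.06401173252965, 'cx': 328.5702081627447, 'cy': 202.6620361809036, 'origin': array([ 0.39571899, -0.06116208,  1.37062215]), 'attitude': array([ 0.10540007, -0.07956479, -1.59870081])}
{'fx': 356.97362922415493, 'fy': 356.97362922415493, 'cx': 316.52330372556236, 'cy': 199.9168641061654, 'hand_eye': array([[ 4.13574887e-04,  9.60277402e-01,  2.79046841e-01,
         7.56989328e-02],
       [ 9.99999137e-01, -4.91910146e-05, -1.31281727e-03,
         5.14289007e-04],
       [-1.24694216e-03,  2.79047143e-01, -9.60276594e-01,
         2.15605943e-02],
       [ 0.00000000e+00,  0.00000000e+00,  0.00000000e+00,
         1.00000000e+00]])}
```

View pics/top0.png

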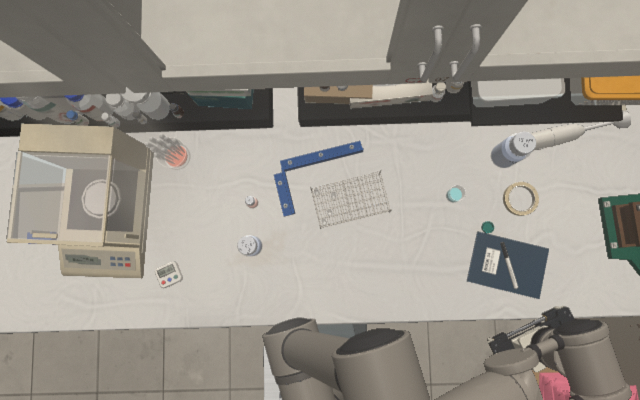

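View pics/scene0.png

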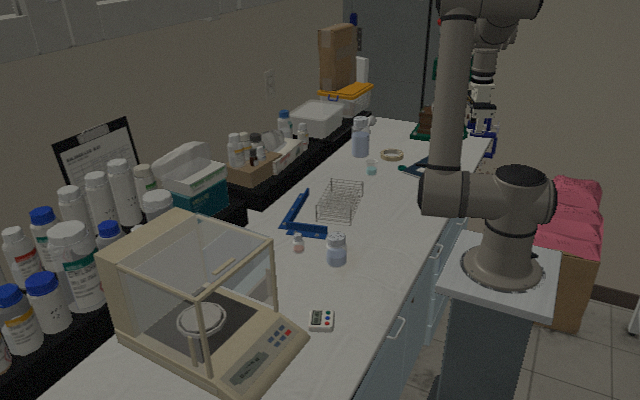

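The top view shows the blue stop: its long rail runs from (282,163) to (362,146) and its short rail ends near (290,215). The rack is at about (311,189)-(391,211), the blue bottle at (249,245), the dropper at (251,202) and the beaker at (456,194). I'll enlarge it.

```bash
cat > h.py <<'E'
import numpy as np,cv2
from scipy.spatial.transform import Rotation as R
from cell import *
def cam(n,s=None):
    c=get_calibration(n)
    if n=="wrist":
        T=np.eye(4);T[:3,:3]=R.from_rotvec(s["tcp_rot"]).as_matrix();T[:3,3]=s["eef_pos"];T=T@c["hand_eye"]
        return c,T[:3,:3],T[:3,3]
    return c,R.from_rotvec(c["attitude"]).as_matrix(),np.array(c["origin"])
def ray(k,px,z):
    c,M,o=k;px=np.atleast_2d(px).astype(float)
    d=np.c_[(px[:,0]-c["cx"])/c["fx"],-(px[:,1]-c["cy"])/c["fy"],-np.ones(len(px))]@M.T
    return o+d*((z-o[2])/d[:,2])[:,None]
def proj(k,P):
    c,M,o=k;q=(np.atleast_2d(P)-o)@M
    return np.c_[c["cx"]+c["fx"]*q[:,0]/-q[:,2],c["cy"]-c["fy"]*q[:,1]/-q[:,2]]
E
python3 - <<'E'
from h import *
k=cam("top");print(get_calibration("top").keys())
im=cv2.imread("pics/top0.png");c=im[130:260,230:420]
cv2.imwrite("pics/crop0.png",cv2.resize(c,None,fx=4,fy=4,interpolation=cv2.INTER_CUBIC))
print(ray(k,[[311,189],[383,173],[391,211],[320,227]],.064).round(3))
print(ray(k,[[249,245]],.094),ray(k,[[251,202]],.062),ray(k,[[456,194]],.05))
E
```

```text
dict_keys(['fx', 'fy', 'cx', 'cy', 'origin', 'attitude'])
[[ 0.59   0.007  0.064]
 [ 0.63  -0.199  0.064]
 [ 0.521 -0.216  0.064]
 [ 0.482 -0.016  0.064]]
[[0.43677219 0.17827005 0.094     ]] [[0.5589168  0.17751068 0.062     ]] [[ 0.56516811 -0.40419976  0.05      ]]
```

View pics/crop0.png

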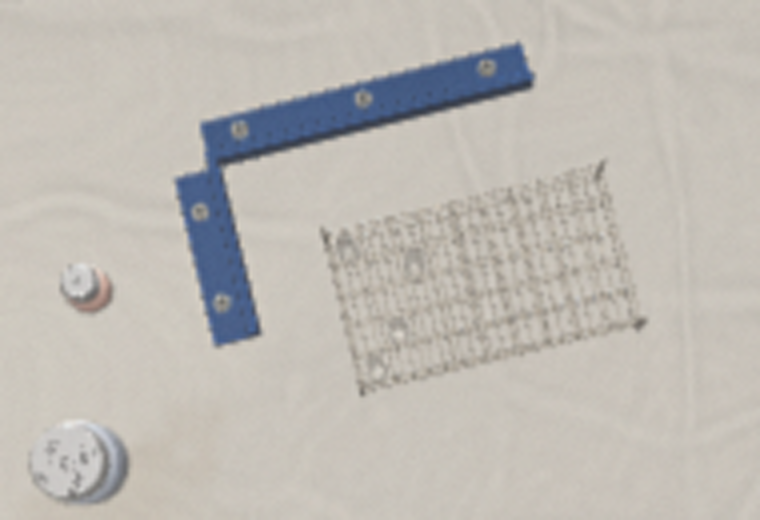

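```bash
cat >> h.py <<'E'
def full(a): return np.array(a)/4.+[230,130]-.4
E
python3 - <<'E'
from h import *
k=cam("top")
im=cv2.imread("pics/top0.png");hsv=cv2.cvtColor(im,cv2.COLOR_BGR2HSV)
m=cv2.inRange(hsv,(100,110,30),(125,255,255));m[:130]=0;m[260:]=0;m[:,:265]=0;m[:,380:]=0
# lower edge of long rail per column, right edge of short rail per row
cols=np.arange(295,358);lo=np.array([np.where(m[:200,c])[0].max()+.5 for c in cols])
rows=np.arange(178,210);rt=np.array([np.where(m[r,:310])[0].max()+.5 for r in rows])
def line(P):
    vx,vy,x,y=cv2.fitLine(P.astype(np.float32),cv2.DIST_HUBER,0,.01,.01).ravel();return np.array([x,y]),np.array([vx,vy]),np.abs((P-[x,y])@[-vy,vx]).max()
L=line(ray(k,np.c_[cols,lo],0)[:,:2]);S=line(ray(k,np.c_[rt,rows],0)[:,:2])
t=np.linalg.solve(np.c_[L[1],-S[1]],S[0]-L[0]);C=L[0]+t[0]*L[1]
d=-L[1]if L[1][1]<0 else L[1]
print("corner",C,"th long",np.arctan2(-d[0],d[1]),"th short",np.arctan(S[1][1]/S[1][0]),L[2],S[2])
r=ray(k,full([[325,230],[604,163],[642,325],[362,392]]),.064)[:,:2];print(r.round(4))
print(np.linalg.norm(r-np.roll(r,-1,0),axis=1))
e=r[0]-r[1];e2=r[3]-r[2];print("rack x ang-90",np.arctan2(-e[0],e[1]),np.arctan2(-e2[0],e2[1]),r.mean(0))
E
```

```text
corner [0.6621441  0.09156738] th long 0.2202829 th short 0.22059186 0.0014621462785600165 0.0016237215451936043
[[ 0.5959  0.0069]
 [ 0.6376 -0.1921]
 [ 0.5215 -0.2138]
 [ 0.4804 -0.0162]]
[0.20328297 0.11809548 0.20182539 0.11773342]
rack x ang-90 0.20671108144072609 0.2050274286304633 [ 0.55885134 -0.10380275]
```

>>> arm_command --pt "35 50 0 0 0 -2 0" --pt "70 100 0 0 0 -4 0" --pt "105 150 0 0 0 -6 0" --pt "140 200 0 0 0 -8 0" --pt "175 250 0 0 0 -10.5 0"

```text
time_s: 0.72
eef_pos: [0.382, -0.231, 0.4046]
tcp_rot: [-3.123, -0.343, 0.0]
wrist_force: [-0.1, -0.3, -0.5]
grip_width: 0.0917
```

>>> arm_command --pt "25 35 -30 0 0 0 0" --pt "50 70 -60 0 0 0 0" --pt "74 106 -90 0 0 0 0" --pt "74 106 -90 0 0 0 0" --pt "74 106 -90 0 0 0 0"

```text
time_s: 1.35
eef_pos: [0.4553, -0.127, 0.3149]
tcp_rot: [3.122, 0.347, -0.0]
wrist_force: [-0.2, -1.1, 0.2]
grip_width: 0.0921
```

```bash
python3 - <<'E'
from h import *
s=readout.get_state();f=grab_frame("wrist");cv2.imwrite("pics/w1.png",f[:,:,::-1])
M=R.from_rotvec(s["tcp_rot"]).as_matrix();print(s["time_s"],s["eef_pos"],M.round(3).tolist(),np.arctan2(M[1,0],M[0,0]))
E
```

```text
1.35 [ 0.4553053  -0.12701265  0.31488552] [[0.976, 0.219, -0.0], [0.219, -0.976, -0.0], [-0.0, 0.0, -1.0]] 0.22114331217032995
```

View pics/w1.png

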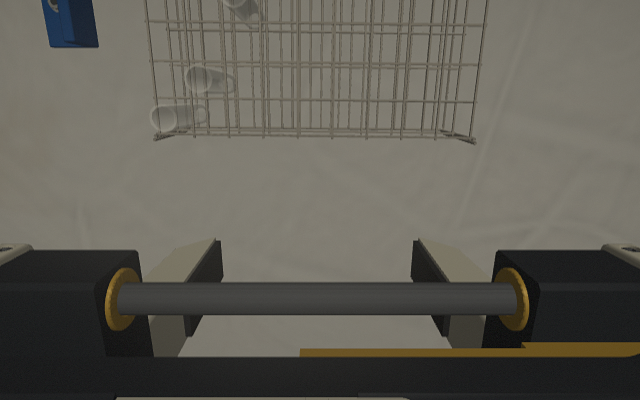

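The wrist view shows the rack's near side along row ~137 (cols 155–475), centred on the open fingers. I'll descend and push.

>>> arm_command --pt "0 0 -45 0 0 0 0" --pt "0 0 -90 0 0 0 0" --pt "0 0 -107 0 0 0 0" --pt "15 3 -107 0 0 0 0" --pt "29 6.5 -107 0 0 0 0"

```text
time_s: 2.02
eef_pos: [0.486, -0.121, 0.2092]
tcp_rot: [3.121, 0.343, 0.005]
wrist_force: [0.4, 0.1, 0.7]
grip_width: 0.0916
```

>>> arm_command --pt "5 1 0 0 0 0 0" --pt "10 2 0 0 0 0 0" --pt "15 3.5 0 0 0 0 0" --pt "20 4.5 0 0 0 0 0" --pt "25 5.5 0 0 0 0 0"

```text
time_s: 2.65
eef_pos: [0.5085, -0.1147, 0.2082]
tcp_rot: [-3.122, -0.347, 0.005]
wrist_force: [-7.1, -1.3, 6.1]
grip_width: 0.0918
```

>>> arm_command --pt "6 1 0 0 0 0 0" --pt "12 2.5 0 0 0 0 0" --pt "18 4 0 0 0 0 0" --pt "24 5.5 0 0 0 0 0" --pt "30 6.5 0 0 0 0 0"

```text
time_s: 3.28
eef_pos: [0.5385, -0.1081, 0.2082]
tcp_rot: [-3.122, -0.347, 0.005]
wrist_force: [-5.7, -0.3, 4.9]
grip_width: 0.0918
```

```bash
python3 - <<'E'
from h import *
f=grab_frame("top")[130:260,230:420,::-1];cv2.imwrite("pics/t2.png",cv2.resize(f,None,fx=4,fy=4,interpolation=cv2.INTER_CUBIC))
E
```

```text
(no output)
```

View pics/t2.png

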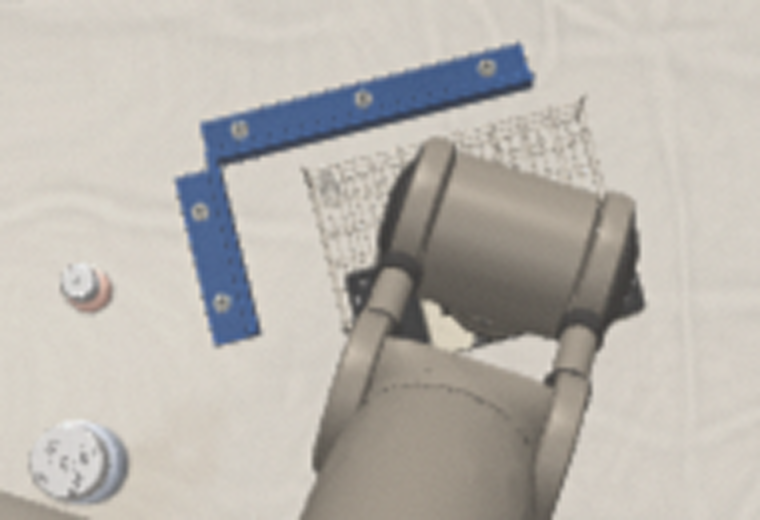

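The rack is moving square, and its far edge (305,170)–(583,100) is still about 35 mm from the rail. I'll continue and ease the vertical load.

>>> arm_command --pt "6 1 1 0 0 0 0" --pt "12 2.5 2 0 0 0 0" --pt "18 4 2 0 0 0 0" --pt "24 5.5 2 0 0 0 0" --pt "28 6 2 0 0 0 0"

```text
time_s: 3.95
eef_pos: [0.5669, -0.1022, 0.2096]
tcp_rot: [-3.122, -0.346, 0.005]
wrist_force: [-15.1, -2.7, 9.9]
grip_width: 0.0916
```

>>> arm_command --pt "2 0.5 0 0 0 0 0" --pt "4 1 0 0 0 0 0" --pt "6 1.5 0 0 0 0 0" --pt "8 2 0 0 0 0 0" --pt "8 2 0 0 0 0 0"

```text
time_s: 4.58
eef_pos: [0.5696, -0.1017, 0.2095]
tcp_rot: [-3.121, -0.344, 0.031]
wrist_force: [-38.0, -9.5, 22.7]
grip_width: 0.092
```

>>> arm_command --pt "-5 -1 0 0 0 0 0" --pt "-20 -4.5 0 0 0 0 0" --pt "-40 -9 0 0 0 0 0" --pt "-40 -9 60 0 0 0 0" --pt "-40 -9 120 0 0 0 0"

```text
time_s: 5.2
eef_pos: [0.5356, -0.1094, 0.3314]
tcp_rot: [3.123, 0.345, 0.001]
wrist_force: [0.8, 0.3, 0.7]
grip_width: 0.0919
```

>>> arm_command --pt "0 -40 0 0 0 10 0.1" --pt "0 -80 0 0 0 20 0.2" --pt "40 -116 0 0 0 30 0.3" --pt "80 -116 0 0 0 40 0.4" --pt "132 -116 0 0 0 50 0.4"

```text
time_s: 5.82
eef_pos: [0.6685, -0.2263, 0.3306]
tcp_rot: [2.679, 1.637, 0.002]
wrist_force: [0.8, -0.3, 0.8]
grip_width: 0.0554
```

>>> arm_command --pt "0 0 0 0 0 10 0.4" --pt "0 0 0 0 0 20 0.4" --pt "0 0 0 0 0 30 0.4" --pt "0 0 0 0 0 40 0.4" --pt "0 0 0 0 0 40 0.4"

```text
time_s: 6.45
eef_pos: [0.6677, -0.2252, 0.3301]
tcp_rot: [1.964, 2.45, 0.001]
wrist_force: [0.3, 0.1, -0.4]
grip_width: 0.0551
```

```bash
python3 - <<'E'
from h import *
s=readout.get_state();w=grab_frame("wrist")[:,:,::-1];f=grab_frame("top")[130:260,230:420,::-1]
f=cv2.resize(f,(585,400),interpolation=cv2.INTER_CUBIC);cv2.imwrite("pics/t3.png",cv2.resize(f,None,fx=760/585,fy=520/400))
cv2.imwrite("pics/w3.png",w)
M=R.from_rotvec(s["tcp_rot"]).as_matrix();print(s["time_s"],s["eef_pos"],M.round(3).tolist(),np.arctan2(M[1,0],M[0,0]),s["grip_width"])
E
```

```text
6.45 [ 0.66769001 -0.22522279  0.33007241] [[-0.217, 0.976, 0.002], [0.976, 0.217, -0.0], [-0.001, 0.001, -1.0]] 1.7898385972894066 0.0551006171353272
```

View pics/t3.png

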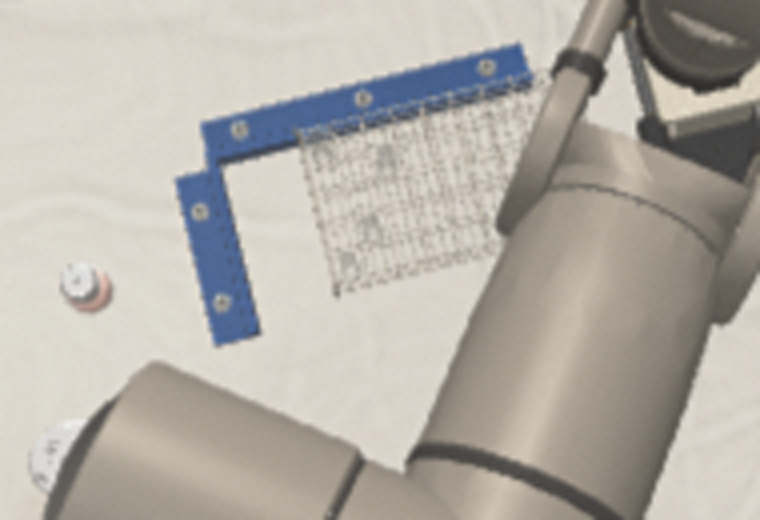

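View pics/w3.png

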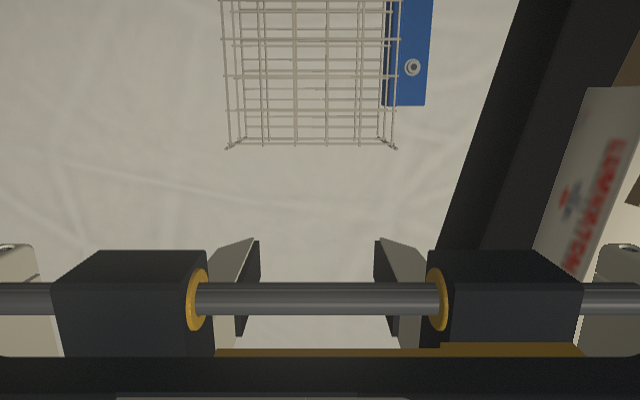

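```bash
python3 - <<'E'
from h import *
s=readout.get_state();k=cam("wrist",s);t=cam("top")
for z in(0,.1):
    print(z,ray(k,[[442,245],[520,0],[485,245],[572,0]],z).round(3).tolist());print(ray(t,[[360,125],[440,124],[360,105]],z).round(3).tolist())
C=np.array([.6621,.0916]);th=.2205;A=np.array([[np.cos(th),np.sin(th)],[-np.sin(th),np.cos(th)]])
p=ray(k,[[228,148],[395,148]],.0)[:,:2];print("rack right end base in stop frame",(p-C)@A.T,(ray(k,[[228,148],[395,148]],.006)[:,:2]-C)@A.T)
print((s["eef_pos"][:2]-C)@A.T)
E
```

```text
0 [[0.796, -0.258, 0.0], [0.791, -0.049, 0.0], [0.835, -0.249, 0.0], [0.83, -0.04, 0.0]]
[[0.79, -0.142, 0.0], [0.785, -0.382, 0.0], [0.852, -0.145, 0.0]]
0.1 [[0.749, -0.223, 0.1], [0.746, -0.082, 0.1], [0.776, -0.217, 0.1], [0.772, -0.076, 0.1]]
[[0.761, -0.136, 0.1], [0.756, -0.359, 0.1], [0.819, -0.139, 0.1]]
rack right end base in stop frame [[-0.13940203 -0.2786748 ]
 [ 0.00476911 -0.27913373]] [[-0.13791784 -0.27783562]
 [ 0.00344833 -0.27828563]]
[-0.06397577 -0.31032575]
```

```bash
cat >> h.py <<'E'
C=np.array([.6621,.0916]);th=.2205;A=np.array([[np.cos(th),np.sin(th)],[-np.sin(th),np.cos(th)]])
def st(k,px,z): return ((ray(k,px,z)[:,:2]-C)@A.T).round(4).tolist()
E
python3 - <<'E'
from h import *
s=readout.get_state();k=cam("wrist",s);t=cam("top")
print("wrist rail inner edge z=.03/0",st(k,[[384,100],[384,40]],.03),st(k,[[384,100]],0),"outer",st(k,[[425,104],[432,10]],.03),st(k,[[425,104],[432,10]],0))
print("wrist rack corners .064",st(k,[[228,148],[395,148]],.064))
print("top rack corners .064",st(t,full([[298,130],[545,73],[337,295]]),.064))
w=cv2.imread("pics/w3.png")[0:170,200:460];cv2.imwrite("pics/w3c.png",cv2.resize(w,None,fx=3,fy=3,interpolation=cv2.INTER_CUBIC))
E
```

```text
wrist rail inner edge z=.03/0 [[-0.0122, -0.2388], [-0.0143, -0.1973]] [[-0.0067, -0.2392]] outer [[0.0188, -0.2418], [0.0185, -0.178]] [[0.0277, -0.2425], [0.0273, -0.1718]]
wrist rack corners .064 [[-0.1236, -0.2697], [-0.0093, -0.2701]]
top rack corners .064 [[-0.0085, -0.067], [-0.0125, -0.2477], [-0.1302, -0.0651]]
```

View pics/w3c.png

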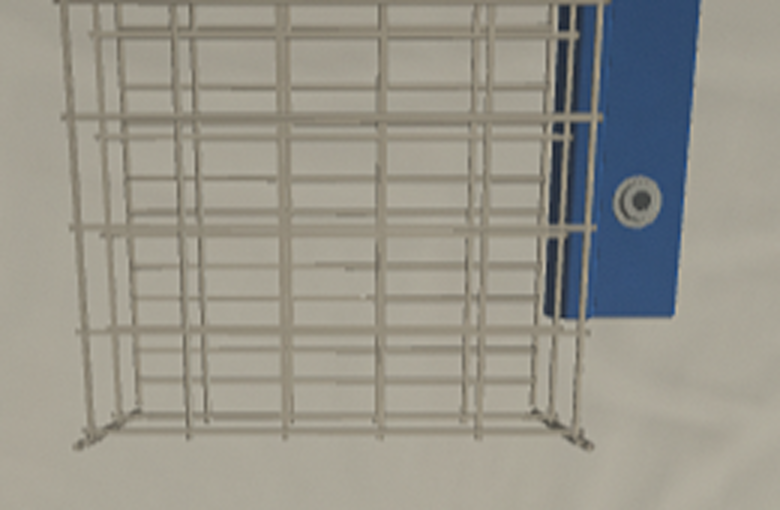

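The crop shows the rack's far side touching the long rail: the rail's base edge is at about col 545 of the crop, level with the rack's bottom wire. My earlier rail estimate was about 7 mm off because the mask caught the rail's top edge. Next I'll push the right end.

>>> arm_command --pt "0 0 -50 0 0 0 0.4" --pt "0 0 -100 0 0 0 0.4" --pt "0 0 -124 0 0 0 0.4" --pt "-2 10 -122 0 0 0 0.4" --pt "-5 23 -121 0 0 0 0.4"

```text
time_s: 7.18
eef_pos: [0.6627, -0.2017, 0.2105]
tcp_rot: [1.964, 2.449, 0.002]
wrist_force: [0.5, -1.0, 0.6]
grip_width: 0.0555
```

>>> arm_command --pt "-1 5 0.5 0 0 0 0.4" --pt "-2 10 0.5 0 0 0 0.4" --pt "-3.5 15 1 0 0 0 0.4" --pt "-4.5 20 1 0 0 0 0.4" --pt "-5.5 25 1 0 0 0 0.4"

```text
time_s: 7.8
eef_pos: [0.6573, -0.1782, 0.2115]
tcp_rot: [1.961, 2.448, 0.0]
wrist_force: [0.7, -6.5, 4.7]
grip_width: 0.0551
```

>>> arm_command --pt "-1 6 0 0 0 0 0.4" --pt "-2.5 12 0 0 0 0 0.4" --pt "-4 18 0 0 0 0 0.4" --pt "-5.5 24 0 0 0 0 0.4" --pt "-6.5 30 0 0 0 0 0.4"

```text
time_s: 8.43
eef_pos: [0.6508, -0.1482, 0.2114]
tcp_rot: [1.961, 2.448, 0.0]
wrist_force: [1.8, -6.0, 5.6]
grip_width: 0.055
```

>>> arm_command --pt "-0.5 3 0 0 0 0 0.4" --pt "-1 6 0 0 0 0 0.4" --pt "-2 9 0 0 0 0 0.4" --pt "-2.5 12 0 0 0 0 0.4" --pt "-3 14 0 0 0 0 0.4"

```text
time_s: 9.05
eef_pos: [0.6479, -0.1344, 0.2114]
tcp_rot: [1.961, 2.448, 0.0]
wrist_force: [2.1, -12.7, 1.7]
grip_width: 0.0548
```

>>> arm_command --pt "-0.5 2 0 0 0 0 0.4" --pt "-1 4 0 0 0 0 0.4" --pt "-1 4 0 0 0 0 0.4"

```text
time_s: 9.43
eef_pos: [0.6472, -0.1334, 0.2119]
tcp_rot: [1.959, 2.443, -0.004]
wrist_force: [3.5, -19.8, 3.2]
grip_width: 0.0551
```

>>> arm_command --pt "1 -5 0 0 0 0 0.4" --pt "4 -20 0 0 0 0 0.4" --pt "9 -40 0 0 0 0 0.4" --pt "9 -40 60 0 0 0 0.4" --pt "9 -40 120 0 0 0 0.4"

```text
time_s: 10.05
eef_pos: [0.6554, -0.1705, 0.33]
tcp_rot: [-1.963, -2.45, 0.001]
wrist_force: [0.5, -1.4, 0.7]
grip_width: 0.0551
```

>>> arm_command --pt "-26 24 0 0 0 -10 0" --pt "-52 48 0 0 0 -20 0" --pt "-78 72 0 0 0 -30 0" --pt "-105 97 0 0 0 -40 0" --pt "-132 121 0 0 0 -50 0"

```text
time_s: 10.68
eef_pos: [0.5227, -0.0482, 0.3298]
tcp_rot: [-2.82, -1.384, -0.0]
wrist_force: [-0.4, 0.2, -0.0]
grip_width: 0.0917
```

>>> arm_command --pt "0 0 0 0 0 -10 0" --pt "0 0 0 0 0 -20 0" --pt "0 0 0 0 0 -30 0" --pt "0 0 0 0 0 -40 0" --pt "0 0 0 0 0 -40 0"

```text
time_s: 11.3
eef_pos: [0.5236, -0.0489, 0.3297]
tcp_rot: [-3.122, -0.348, 0.0]
wrist_force: [-0.9, 0.5, 0.5]
grip_width: 0.0918
```

```bash
python3 - <<'E'
from h import *
s=readout.get_state();w=grab_frame("wrist")[:,:,::-1];cv2.imwrite("pics/w4.png",w)
M=R.from_rotvec(s["tcp_rot"]).as_matrix();print(s["time_s"],s["eef_pos"],np.arctan2(M[1,0],M[0,0]),s["grip_width"])
print((s["eef_pos"][:2]-C)@A.T)
E
```

```text
11.3 [ 0.52362364 -0.04888308  0.32971915] 0.22171244894904577 0.09175309839242202
[-0.16584971 -0.10679452]
```

View pics/w4.png

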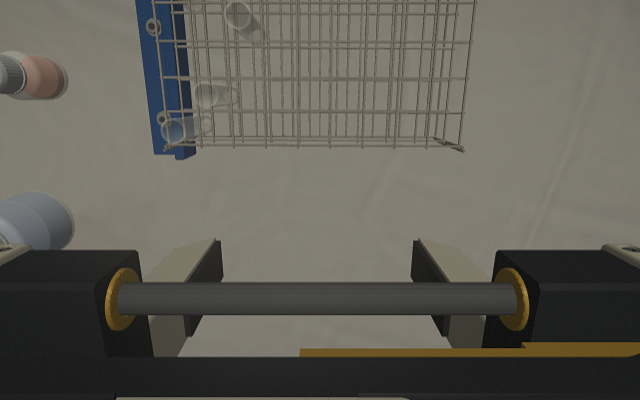

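The rack sits against the short rail: its left wires overlie the rail at cols 165–190, and its near edge is square at row ~148. Next I'll nudge the near side to confirm contact with the long rail.

>>> arm_command --pt "0 0 -50 0 0 0 0" --pt "0 0 -100 0 0 0 0" --pt "0 0 -123 0 0 0 0" --pt "10 2 -121 0 0 0 0" --pt "20 4.5 -121 0 0 0 0"

```text
time_s: 11.98
eef_pos: [0.5449, -0.0439, 0.2101]
tcp_rot: [3.121, 0.347, 0.004]
wrist_force: [-0.6, 0.2, -0.2]
grip_width: 0.0917
```

>>> arm_command --pt "3 0.5 0 0 0 0 0" --pt "6 1.5 0 0 0 0 0" --pt "9 2 0 0 0 0 0" --pt "11 2.5 0 0 0 0 0" --pt "12 2.5 0 0 0 0 0"

```text
time_s: 12.6
eef_pos: [0.5537, -0.0416, 0.2089]
tcp_rot: [-3.122, -0.346, 0.009]
wrist_force: [-12.5, -4.2, 10.5]
grip_width: 0.0918
```

>>> arm_command --pt "1 0 0.5 0 0 0 0" --pt "2 0.5 0.5 0 0 0 0" --pt "3 0.5 0.5 0 0 0 0" --pt "3 0.5 0.5 0 0 0 0"

```text
time_s: 13.1
eef_pos: [0.5548, -0.0415, 0.2089]
tcp_rot: [-3.122, -0.345, 0.019]
wrist_force: [-19.8, -6.2, 11.7]
grip_width: 0.0917
```

It's firmly seated. I'll withdraw and check.

>>> arm_command --pt "-5 -1 0 0 0 0 0" --pt "-20 -4.5 0 0 0 0 0" --pt "-45 -10 0 0 0 0 0" --pt "-45 -10 60 0 0 0 0" --pt "-45 -10 120 0 0 0 0"

```text
time_s: 13.72
eef_pos: [0.5131, -0.0508, 0.3305]
tcp_rot: [-3.122, -0.345, 0.001]
wrist_force: [0.3, -0.1, 0.1]
grip_width: 0.0918
```

>>> arm_command --pt "-25 -50 20 0 0 0 0" --pt "-55 -100 40 0 0 0 0" --pt "-85 -150 60 0 0 0 0" --pt "-115 -200 80 0 0 0 0" --pt "-145 -250 80 0 0 0 0"

```text
time_s: 14.35
eef_pos: [0.3674, -0.3023, 0.4112]
tcp_rot: [3.119, 0.346, 0.005]
wrist_force: [0.7, -0.2, -0.4]
grip_width: 0.0914
```

>>> arm_command --pt "-25 -50 0 0 0 0 0" --pt "-50 -100 0 0 0 0 0" --pt "-75 -150 0 0 0 0 0" --pt "-75 -150 0 0 0 0 0"

```text
time_s: 14.85
eef_pos: [0.2914, -0.4536, 0.4088]
tcp_rot: [3.122, 0.339, -0.0]
wrist_force: [0.5, 0.3, -0.3]
grip_width: 0.0922
```

```bash
python3 - <<'E'
from h import *
print(readout.get_state()["eef_pos"])
f=grab_frame("top")[:,:,::-1];cv2.imwrite("pics/top5.png",f)
cv2.imwrite("pics/t5.png",cv2.resize(f[130:260,230:420],None,fx=4,fy=4,interpolation=cv2.INTER_CUBIC))
a=cv2.imread("pics/top0.png");
for n,(x,y) in dict(blue=(249,245),drop=(251,202),beak=(456,194)).items():
    print(n,np.abs(a[y-14:y+15,x-14:x+15].astype(int)-f[y-14:y+15,x-14:x+15]).mean())
E
```

```text
[ 0.29144329 -0.45356983  0.40881678]
blue 2.3416567578279825
drop 2.4403487911216803
beak 2.3654379706698374
```

View pics/t5.png

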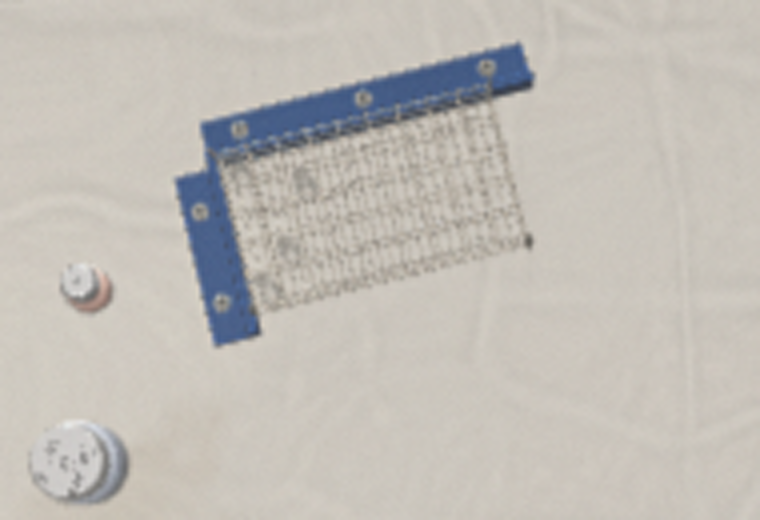

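The rack sits in the corner and nothing else has moved. A quick numeric check of flushness comes next.

```bash
python3 - <<'E'
from h import *
k=cam("top");im=cv2.imread("pics/top0.png")
c=full([[215,155],[490,88],[530,243],[257,313]])
# stop: sub-mask by dark inner face: bottom of any bluish pixel (z=0) and of bright blue (z=.03)
h=cv2.cvtColor(im,cv2.COLOR_BGR2HSV)
for lab,mn,z in(("bright",110,.03),("any",40,0)):
    m=cv2.inRange(h,(95,90,mn if lab=="bright" else 20),(130,255,255));m[:130]=0;m[260:]=0;m[:,:265]=0;m[:,380:]=0
    cols=np.arange(295,356);lo=[np.where(m[:200,x])[0].max()+.5 for x in cols];rows=np.arange(178,208);rt=[np.where(m[r,:310])[0].max()+.5 for r in rows]
    print(lab,"long rail x",np.mean(st(k,np.c_[cols,lo],z),0),"short rail y",np.mean(st(k,np.c_[rt,rows],z),0))
print(st(k,c,.064))
E
```

```text
bright long rail x [-0.00644098 -0.12809016] short rail y [-0.07725667 -0.00264667]
any long rail x [-0.00156885 -0.12853279] short rail y [-0.07241667 -0.00067667]
[[-0.0113, -0.0054], [-0.0133, -0.207], [-0.1283, -0.2061], [-0.1285, -0.0074]]
```

The measured far-side gap is within pixel error (~3 mm/px), so I'll take one close look from directly above the rails.

>>> arm_command --pt "36 48 0 0 0 0 0" --pt "72 96 0 0 0 0 0" --pt "108 144 0 0 0 0 0" --pt "144 192 0 0 0 0 0" --pt "180 240 0 0 0 0 0"

```text
time_s: 15.52
eef_pos: [0.4742, -0.2074, 0.4097]
tcp_rot: [3.122, 0.349, 0.001]
wrist_force: [0.3, 0.3, -0.3]
grip_width: 0.0916
```

>>> arm_command --pt "36 48 0 0 0 0 0" --pt "72 96 0 0 0 0 0" --pt "108 144 0 0 0 0 0" --pt "128 167 -50 0 0 0 0" --pt "128 167 -50 0 0 0 0"

```text
time_s: 16.15
eef_pos: [0.6008, -0.04, 0.3553]
tcp_rot: [-3.119, -0.353, 0.012]
wrist_force: [-0.4, 0.8, -0.0]
grip_width: 0.0917
```

```bash
python3 - <<'E'
from h import *
s=readout.get_state();w=grab_frame("wrist")[:,:,::-1];cv2.imwrite("pics/w6.png",w);print(s["eef_pos"],s["qvel"].round(3))
np.savez("w6.npz",p=s["eef_pos"],r=s["tcp_rot"])
cv2.imwrite("pics/w6c.png",cv2.resize(w[0:240,120:520],None,fx=2,fy=2,interpolation=cv2.INTER_CUBIC))
E
```

```text
[ 0.60081981 -0.04003897  0.3552607 ] [-0.055 -0.065 -0.049 -0.017  0.043 -0.022]
```

View pics/w6c.png

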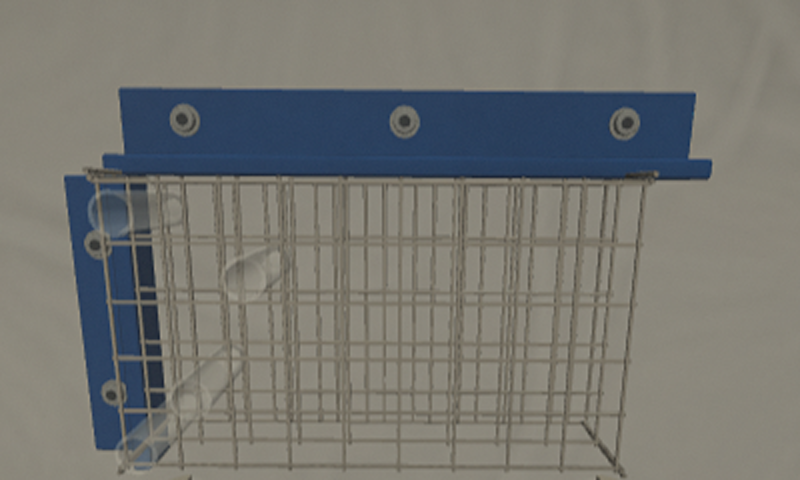

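```bash
python3 - <<'E'
from h import *
d=np.load("w6.npz");k=cam("wrist",dict(eef_pos=d["p"],tcp_rot=d["r"]))
f=lambda a:np.array(a)/2.+[120,0]
print("long rail inner",st(k,f([[110,174],[400,178],[705,178.5]]),.03))
print("rack far .064",st(k,f([[94,176],[400,181],[645,180]]),.064))
print("rack left .064",st(k,f([[94,178],[123,466]]),.064))
print("short rail base",st(k,f([[150,200],[164,400]]),0),"top",st(k,f([[136,200],[150,400]]),.03))
E
```

```text
long rail inner [[-0.0086, 0.0005], [-0.0095, -0.117], [-0.009, -0.2406]]
rack far .064 [[-0.0098, -0.0066], [-0.0109, -0.1168], [-0.0101, -0.205]]
rack left .064 [[-0.0105, -0.0065], [-0.1219, -0.0056]]
short rail base [[-0.0192, -0.0049], [-0.1131, -0.0031]] top [[-0.0187, -0.0091], [-0.1041, -0.0069]]
```

Flush to about 1 mm on both rails, and parallel. I'll take the hand away and hand in.

>>> arm_command --pt "0 0 50 0 0 0 0" --pt "-36 -48 50 0 0 0 0" --pt "-72 -96 50 0 0 0 0" --pt "-108 -144 50 0 0 0 0" --pt "-144 -192 50 0 0 0 0"

```text
time_s: 16.82
eef_pos: [0.4551, -0.2372, 0.4117]
tcp_rot: [3.12, 0.344, 0.004]
wrist_force: [0.4, -0.7, 0.1]
grip_width: 0.092
```

>>> arm_command --pt "-36 -48 0 0 0 0 0" --pt "-72 -96 0 0 0 0 0" --pt "-108 -144 0 0 0 0 0" --pt "-108 -144 0 0 0 0 0" --pt "-108 -144 0 0 0 0 0"

```text
time_s: 17.45
eef_pos: [0.3488, -0.3795, 0.4106]
tcp_rot: [3.121, 0.343, 0.002]
wrist_force: [0.2, -0.1, -0.6]
grip_width: 0.0918
```

```bash
python3 -c "
from cell import *
print(readout.get_state()['eef_pos']);hand_in()"
```

```text
[ 0.34878448 -0.37947145  0.4106197 ]
the job is handed in; nothing more can be done
```

The rack is in the blue corner stop and the job is handed in, at about 17.5 s on the robot's clock with the hand well clear. I pushed the near side until it met the long rail, then the right end until it met the short rail, and finished with a nudge on the near side to seat it.

- **Fit:** the last wrist-camera view showed the far side parallel to the long rail and about 1 mm from it. The left end is within 1–3 mm of the short rail, which is about what the camera calibration can resolve.
- **Disagreement:** the coarser top camera, at about 3 mm per pixel, suggested a gap of about 5 mm at both rails. I trusted the close view and the firm contact felt on both pushes.
- **Other objects:** the blue bottle, beaker and dropper bottle looked unchanged between the first and last top pictures.
- **Forces:** the largest force I read was about 45 N at the wrist, during the first push with the fingertips. It included an upward force of up to about 23 N that I could not fully explain; it was probably friction from the fingers against the rack wall.

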